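Open the flush hatch of a battery box by its ring pull and stop the coolant neck

TASK

The coolant filler neck inside the battery box is standing open. Flip up the ring pull that lies recessed in the box's flush hatch, lift the hatch by the ring until it is wide open and stands on its stiff hinges, then set the red rubber bung fully home in the slanted neck, its collar flat on the rim. Leave the hatch open for inspection, and do not disturb the other things on the bench.

Things in the scene. Friction and masses are not known exactly. Their poses are not given: they have to be found in the camera images.
- battery_box: Fixed grey battery box, 200 (x) x 170 (y) x 120 mm high, with an aluminium hatch flush in its deck, hinged along the rear edge: the front edge swings up and back. Origin: centre of its underside; x from its front (two 18 mm spigots) to its rear (hinges), y to its left, z up. Orange sockets, 18 mm, at the right. Opening in the deck 160 x 130 mm, centred; cells fill its front half up to 74 mm.
- hatch (a joint): Hatch angle in rad: 0 shut and flush, 1.5 wide open at its stop. The hinges are stiff (0.35 N m): the hatch (about 0.3 kg, a 158 x 128 mm plate with the ring's pan 31 mm deep under it) stays at any angle it is left at; lifting it takes about 5 N at the ring.
- hatch_hinge (a point): Middle of the hatch's hinge axis, at deck height (120 mm up), 84 mm behind the box's centre; its axes are the hatch's own, and equal the box's while the hatch is shut.
- ring (a joint): Angle in rad of the steel ring pull: about 0 lying flat in its pan, 1.57 square to the hatch, 1.75 its stop. It stays where it is left (friction 0.02 N m), and turns freely between its stops while the hatch is lifted by it. Fingers fit down into the pan on both sides of the bar; the pan is 80 x 68 mm and 28 mm deep.
- ring_bar (a point): Centre of the ring's free cross bar, 8 mm round, 26 mm long along y. The ring is a flat D, 55 mm wide, 40 mm from pivot axis to bar axis; its hole is 39 mm wide, 32 mm long. Lying flat, the bar's axis is 5 mm below the hatch's face, 24 mm in front of the box's centre, with 28 mm of clear pan behind it. Axes: x from pivot to bar (toward the hinges when flat), y along the bar, z up when flat.
- ring_pivot (a point): Middle of the ring's pivot axis (along y), near the hatch's front edge: 148 mm in front of the hinge axis and 5 mm below the hatch's face. The lying ring points from here to the hinges; its bar flips up and toward the front about this axis. Axes as ring_bar.
- bung: Loose red rubber bung, about 40 g, standing on its small end. Origin: centre of that end; z along its axis toward the grip. Tapered stem, 22 mm across at the foot to 27 mm at a height of 28 mm; collar 37 mm across from 28 to 32 mm; round grip 24 mm across from 32 to 60 mm.
- bung_seat (a point): Centre of the underside of the bung's collar, 28 mm above the foot; axes as the bung's.
- neck_mouth (a point): Centre of the mouth (rim plane) of the aluminium coolant neck in the box, 40 mm behind the box's centre, 74 mm above the bench, hidden until the hatch opens. z points outward along the neck, leaning 27 degrees (0.47 rad) from vertical toward the front of the box; y is the box's y. Plain tube, 40 mm outside, 30 mm bore, 48 mm deep.
- screw_jar: White jar with black lid, 50 mm across, 69 mm high; bystander. Origin: centre of its underside.
- multimeter: Red and black hand multimeter, 145 x 70 x 44 mm, lying; bystander. Origin: centre of its underside.
- insul_tape: Roll of yellow tape, 62 mm across, 17 mm high; bystander. Origin: centre of its underside.
- marker: White marker pen with black cap, 132 mm long, 16 mm high; bystander. Origin: underside, mid-length.
- spare_cell: Turquoise round cell, 18 mm across, 65 mm long, lying; bystander. Origin: underside, mid-length.
- flux_bottle: White squeeze bottle with red nozzle, 35 mm across, 97 mm high; bystander. Origin: centre of its underside.
- module_corner (a point): Nearest upper left corner of the tall fixed power module that stands to the right of the box and behind the bung: 250 mm deep (away from the robot), 182 mm wide (to the right), 255 mm high, loose-wired board on top up to 0.35 m. World axes. Carry things round its front, not across it. A lab supply, 0.29 m high, stands about 0.29 m to the left of this corner.

How it is judged:
By the outcome, as a careful person would: the job done as asked, in the order asked, and still so for the second after the job is handed in, with the robot touching nothing.
It also fails if it takes over 72 s, if anything falls off the work surface, if the arm or the gripper's body presses on something with over 40 N, if the wrist force passes 120 N, or if a joint passes its speed limit or range.

ROBOT

A 7-joint arm with a two-finger parallel gripper is mounted at the origin on a cart in front of the work surface, level with it; the furniture and walls round the work are solid. World frame = base frame: x ahead of the robot, y to its left, z up, the work surface at z = 0. Lengths are in m, angles in rad, forces in N, time in s.
With the tool pointing down it reaches from about 0.425 to 0.95 m from the base axis. Payload 4.7 kg.
Tool frame: the origin (TCP) lies between the finger pads; the fingertips stand 8 mm ahead of it and the grasp point (between the pads) lies 11 mm behind it; z points along the fingers, y is the line along which they close (so a half turn about z gives the same grasp; the last joint's range is limited). The gripper opens to 87 mm and grips with 3 to 60 N. Pads are 19 mm wide; open, the fingers measure 117 mm over their backs; the gripper's body (75 mm by 190 mm) begins 51 mm behind the grasp point.
Start: joints at [-1.34, 0.469, -0.049, 1.532, 0.024, 1.141, -0.082], TCP at [0.173, 0.652, 0.231] pointing down, gripper open.
Joint ranges: [-2.59, 2.59], [-0.33, 1.99], [-1.39, 1.29], [0.1, 2.45], [-1.04, 4.18], [0.21, 1.99], [-2.66, 2.66]. Speed limits (rad/s): [2.57, 2.57, 3.14, 3.14, 3.14, 3.14, 3.14].

INTERFACE

Orientations are given as a 3x3 rotation matrix whose columns are the frame's x, y, z axes.
In Python, from rig import bot, eyes, job, readout gives the robot as it stands (bot), with the cameras (eyes), the job (job) and the readings (readout).
- The arm moves only by the shell command python3 drive.py 'ROWS' [OPENING]. ROWS is a JSON list of rows, 1 to 5 of them, each an object with the fields pos (a list: dx, dy, dz in m), rot (a list: a rotation vector rx, ry, rz in rad); a field left out counts as zero; each row shifts and turns the commanded pose from where the row before left it, along the tool's axes as they then stand; what a row does not reach is not made up. A row lasts 1/12 s, in which the tool goes at most 0.0417 m and 0.125 rad, less where a joint would pass 70% of its speed; a pose out of reach is approached as far as the arm can. OPENING is the opening from 0.0 (shut) to 1.0 (fully open), set as the command begins (- or left out keeps the last). The fingers move at their own pace and stop on an object; the grip force is fixed at half the most. Time passes only in rows, so rows that do not move let the fingers close. It prints the time, the measured TCP pose, the force, the opening and the grip force at its end. Input that does not fit is refused with a message, and nothing moves.
- readout.sense(): the state, without advancing time (a new reading comes with each control period).
- eyes.read_camera(name): name is "scene" or "top" or "wrist"; returns (picture, depth): 400x640x3 uint8, red, green, blue; 400x640 float32, m along the optical axis (not along the pixel's ray), 0 where there is no reading.
- eyes.camera_model(name): a dict with "fx", "fy", "cx", "cy" (pixels), "k1" (the pictures are not rectified: a ray, as slopes to the right and down, at radius r is drawn at 1 + k1 r^2 times it, then the intrinsics apply), "extrinsics" (4x4, takes a point from world to camera coordinates). Camera axes: x right, y down, z forward; pixel columns grow to the right and rows downward; lengths in m; the calibration is good to about 2 mm. A picture is of the moment at which its call begins: read the wrist's pose just before it. camera_model takes no time and is no camera call; for the wrist camera it gives the pose at the moment of the call.
- job.finish_job(): hands the job in; it is judged then, once.
The state is a dict: "time_s": time; "joint_positions": joint angles; "joint_vel": joint speeds; "effort": joint torques, N m; "eef_pos": TCP position; "tcp_rot": TCP orientation; "contact_force": force on the tool from outside, world axes, zero at the start; "moment": the same for the moment, N m; "width": opening from 0.0 (shut) to 1.0 (fully open); "grasp_force": force on a finger pad.
Only numpy, scipy, OpenCV 4.12 (cv2) and the standard library are available. Lean on these libraries where they do the work, as an engineer would, in place of code of your own. Each camera call takes 0.05 s, during which the arm holds its last target. There are 200 camera calls.

## Working session

There is one attempt and no reset: what is moved stays moved. The work goes in short steps, Python scripts to look and compute and a shell command to move; the robot and the scene stay as the last step left them, time stands still between calls to the robot, and variables do not carry over. Pictures are saved under pics/ and viewed, at most 10 in all, crops included, and the job is handed in when it is done.

```bash
ls; mkdir -p pics
cat > h.py <<'E'
import numpy as np,cv2
from rig import bot, eyes, job, readout
def ray(m,u,v):
    x=(u-m['cx'])/m['fx'];y=(v-m['cy'])/m['fy'];a,b=x,y
    for _ in range(20):
        s=1+m['k1']*(a*a+b*b);a,b=x/s,y/s
    E=np.array(m['extrinsics']);R=E[:3,:3];o=-R.T@E[:3,3]
    return o,R.T@np.array([a,b,1.])
def onz(m,u,v,z):
    o,d=ray(m,u,v);return o+d*(z-o[2])/d[2]
def dep(m,u,v,z):
    o,d=ray(m,u,v);return o+d*z
def proj(m,p):
    E=np.array(m['extrinsics']);q=E[:3,:3]@p+E[:3,3];a,b=q[:2]/q[2];s=1+m['k1']*(a*a+b*b)
    return m['fx']*a*s+m['cx'],m['fy']*b*s+m['cy']
def tri(r):
    A=np.zeros((3,3));B=np.zeros(3)
    for o,d in r:
        d=d/np.linalg.norm(d);P=np.eye(3)-np.outer(d,d);A+=P;B+=P@o
    return np.linalg.solve(A,B)
def shot(n,f=None):
    m=eyes.camera_model(n);p,d=eyes.read_camera(n)
    if f: cv2.imwrite('pics/'+f,cv2.cvtColor(p,cv2.COLOR_RGB2BGR));np.savez('pics/'+f[:-4]+'.npz',p=p,d=d,**{k:np.array(x) for k,x in m.items()})
    return m,p,d
def load(f):
    z=np.load('pics/'+f+'.npz');return z,z['p'],z['d']
E
python3 - <<'E'
from h import *
for n in('scene','top','wrist'):
    m,p,d=shot(n,n+'0.png');print(n,np.round(ray(m,320,200),3).tolist(),m['fx'])
E
```

```text
drive.py
pics
rig.py
scene [[-0.176, -0.611, 0.737], [0.652, 0.518, -0.555]] 412.670621948294
top [[0.463, -0.032, 1.294], [0.047, -0.026, -0.999]] 408.13769618686075
wrist [[0.098, 0.671, 0.383], [0.266, -0.063, -0.962]] 348.46704936321845
```

View pics/top0.png

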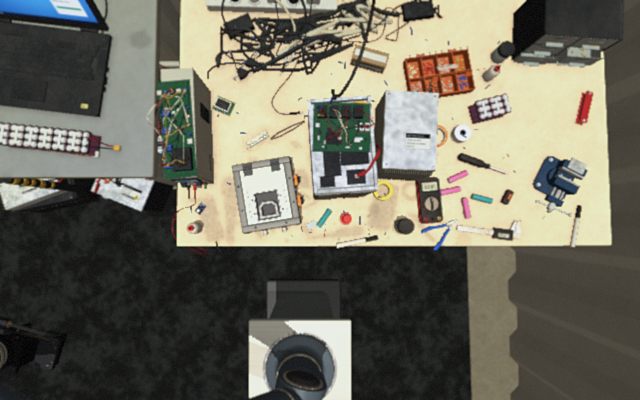

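View pics/scene0.png

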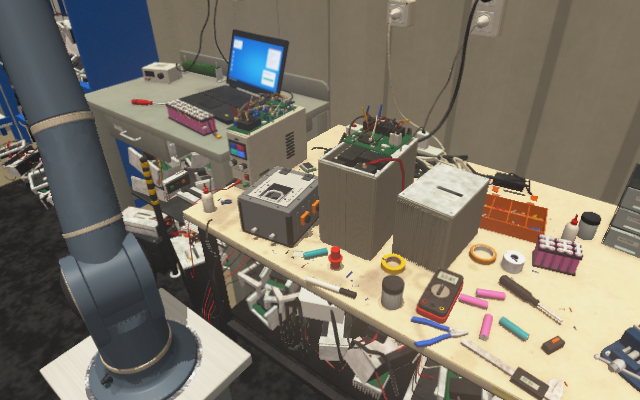

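The top view shows the box at about (267,193) with its ring at (267,207), the bung at (346,217), the module at (343,145) and the flux bottle at (194,228). The scene view shows the same things from the front right, with the bung at (335,257).

Run:
```python
from h import *
m,p,d=load('top0');m2,p2,d2=load('scene0')
a=cv2.resize(p[145:245,215:375],None,fx=5,fy=5,interpolation=2)
cv2.imwrite('pics/c1.png',a[:,:,::-1])
for nm,mm,pp,dd in(('top',m,p,d),('scene',m2,p2,d2)):
    h=cv2.cvtColor(pp,cv2.COLOR_RGB2HSV)
    k=(((h[...,0]<6)|(h[...,0]>174))&(h[...,1]>150)&(h[...,2]>80)).astype(np.uint8)
    n,l,s,c=cv2.connectedComponentsWithStats(k)
    for i in range(1,n):
        if s[i,4]>25 and 300<c[i][0]<370 and 200<c[i][1]<280: print(nm,s[i],c[i],[np.round(onz(mm,*c[i],z),4).tolist() for z in(.03,.06)])
# depth points in top
for uv in[(267,185),(250,220),(346,217),(345,180),(315,195),(316,110)]:
    print(uv,np.round(dep(m,*uv,d[uv[1],uv[0]]),4))
```

```text
top [341 213  10  11  87] [345.35632184 218.16091954] [[0.4665, -0.1425, 0.03], [0.4664, -0.1398, 0.06]]
scene [328 246  14  22 198] [335.01515152 256.48989899] [[0.4713, -0.1418, 0.03], [0.4439, -0.1617, 0.06]]
(267, 185) [0.5624 0.0912 0.1177]
(250, 220) [0.4614 0.1389 0.1236]
(346, 217) [ 0.47   -0.1419  0.0594]
(345, 180) [ 0.5658 -0.1247  0.2294]
(315, 195) [ 0.526  -0.0459  0.2389]
(316, 110) [ 0.7407 -0.0486  0.2695]
```

View pics/c1.png

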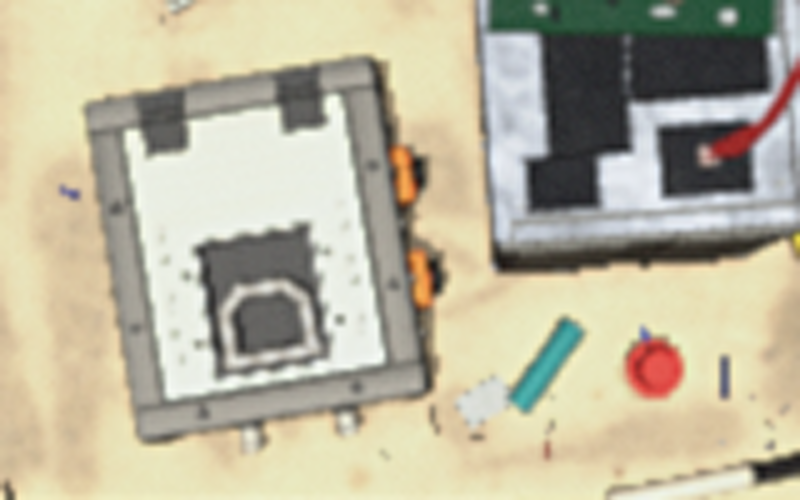

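The crop shows the box yawed about 9° anticlockwise. The pan is front-centre in the hatch, with the ring at (270,325), the bung at (655,370) and the spare cell at (545,365). Next I'll get the tool axes and a first box pose from the deck corners.

```bash
python3 - <<'E'
from h import *
s=readout.sense();print(s['time_s'],np.round(s['eef_pos'],4),'\n',np.round(s['tcp_rot'],3),s['width'])
m,p,d=load('top0');w,_,_=load('wrist0')
E=w['extrinsics'];R=s['tcp_rot'];print('cam in tool',np.round(np.array(R).T@(ray(w,320,200)[0]-s['eef_pos']),4),'\n',np.round(E[:3,:3]@np.array(R),3))
c=np.array([(85,103),(375,57),(430,390),(140,440)])/5+[215,145]-.4
P=np.array([onz(m,*q,.12) for q in c]);print(np.round(P,4),P.mean(0))
f=(P[0]+P[1]-P[2]-P[3]);print('yaw',np.arctan2(f[1],f[0]),np.linalg.norm(f)/2,np.linalg.norm(P[0]-P[1]))
for q in[(497,262),(800,235)]:print('module',onz(m,q[0]/5+214.6,q[1]/5+144.6,.255))
for q in[(194,228),(210,175),(186,183)]:print(q,np.round(dep(m,*q,d[q[1],q[0]]),3))
E
cat > go.py <<'E'
# usage: go.py x y z boxyaw-tool R spec -> prints delta in tool axes from measured pose
from h import *
def delta(p,R):
    from scipy.spatial.transform import Rotation as Q
    s=readout.sense();R0=np.array(s['tcp_rot'])
    return np.round(R0.T@(np.array(p)-s['eef_pos']),4),np.round(Q.from_matrix(R0.T@R).as_rotvec(),4)
E
for i in 1 2 3; do python3 drive.py '[{"pos": [-0.0285,-0.0278,-0.0025]},{"pos": [-0.0285,-0.0278,-0.0025]},{"pos": [-0.0285,-0.0278,-0.0025]},{"pos": [-0.0285,-0.0278,-0.0025]},{"pos": [-0.0285,-0.0278,-0.0025]}]' -; done
python3 drive.py '[{"pos": [-0.0285,-0.0278,-0.0025]},{"rot": [0,0,0.114]},{"rot": [0,0,0.114]},{"rot": [0,0,0.114]},{"rot": [0,0,0.114]}]'
python3 drive.py '[{"rot": [0,0,0.114]},{"rot": [0,0,0.114]},{"rot": [0,0,0.114]},{"rot": [0,0,0.114]},{"rot": [0,0,0.114]}]'
python3 drive.py '[{"rot": [0,0,0.114]},{}]'
python3 - <<'E'
from h import *
s=readout.sense();print(np.round(s['joint_positions'],3),np.round(s['eef_pos'],4),np.round(s['tcp_rot'],3).tolist(),s['contact_force'])
m,p,d=shot('wrist','w1.png')
E
```

```text
time_s: 0.57
eef_pos: [0.276, 0.4795, 0.2428]
tcp_rot: [[-0.967, 0.257, -0.0], [0.257, 0.967, -0.0], [0.0, -0.001, -1.0]]
contact_force: [1.1, -0.6, 0.1]
width: 1.001
grasp_force: 0.0
time_s: 0.98
eef_pos: [0.3779, 0.3085, 0.2556]
tcp_rot: [[-0.966, 0.257, -0.0], [0.257, 0.966, 0.0], [0.0, 0.0, -1.0]]
contact_force: [-0.2, 0.4, 0.4]
width: 0.998
grasp_force: 0.0
time_s: 1.4
eef_pos: [0.4798, 0.1377, 0.2682]
tcp_rot: [[-0.966, 0.257, 0.0], [0.257, 0.966, 0.0], [0.0, 0.0, -1.0]]
contact_force: [1.8, 0.9, 0.0]
width: 0.998
grasp_force: 0.0
time_s: 1.82
eef_pos: [0.4997, 0.1049, 0.2703]
tcp_rot: [[-0.75, 0.661, -0.001], [0.661, 0.75, -0.0], [0.0, -0.0, -1.0]]
contact_force: [-0.6, 0.3, -0.1]
width: 1.004
grasp_force: 0.0
time_s: 2.23
eef_pos: [0.4995, 0.1053, 0.2703]
tcp_rot: [[-0.276, 0.961, -0.001], [0.961, 0.276, -0.0], [0.0, -0.001, -1.0]]
contact_force: [0.1, 0.4, 0.0]
width: 1.0
grasp_force: 0.0
time_s: 2.4
eef_pos: [0.4996, 0.1054, 0.2703]
tcp_rot: [[-0.168, 0.986, -0.0], [0.986, 0.168, -0.0], [-0.0, -0.0, -1.0]]
contact_force: [-0.1, -0.2, -0.5]
width: 1.003
grasp_force: 0.0
[-0.664  0.163  0.428  1.886 -0.076  1.108 -0.038] [0.4996 0.1054 0.2703] [[-0.168, 0.986, -0.0], [0.986, 0.168, -0.0], [-0.0, -0.0, -1.0]] [-0.14145585 -0.23003652 -0.46202291]
```

View pics/w1.png

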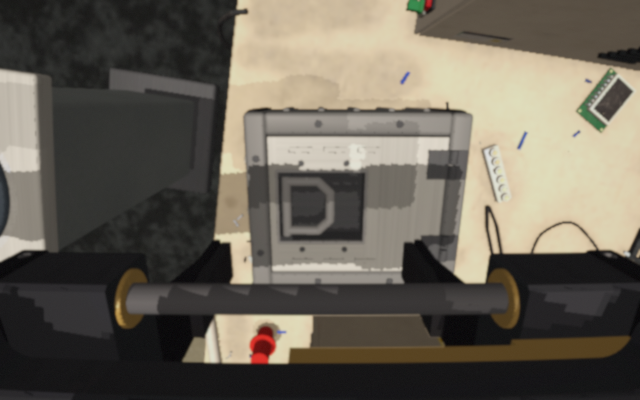

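The wrist view shows the box square in the image. The pan spans about (278,172) to (363,241), the ring's bar is at about (328,206) and the pivot at about (287,206). I'll take a second wrist view 60 mm nearer the robot and lower, and extract the pan, bar and deck edges in both.

```bash
python3 drive.py '[{"pos": [0,-0.03,0.015]},{"pos": [0,-0.03,0.015]},{},{}]'
python3 - <<'E'
from h import *
m,p,d=shot('wrist','w2.png')
def crop(f,x0,x1,y0,y1):
    _,p,_=load(f);return cv2.resize(p[y0:y1,x0:x1],(400,400),interpolation=2)
cv2.imwrite('pics/c2.png',np.hstack([crop('w1',260,380,150,270),crop('w2',300,460,140,300)])[:,:,::-1])
g=cv2.cvtColor(load('w1')[1],cv2.COLOR_RGB2GRAY);print(g[200:213,262:375].mean(0).astype(int).tolist())
g=cv2.cvtColor(p,cv2.COLOR_RGB2GRAY)
u,v=proj(m,np.array([.513,.09,.115]));print(u,v)
E
```

```text
time_s: 2.78
eef_pos: [0.4385, 0.0947, 0.2395]
tcp_rot: [[-0.173, 0.985, -0.003], [0.985, 0.173, -0.0], [0.0, -0.003, -1.0]]
contact_force: [0.3, -0.7, 0.1]
width: 0.999
grasp_force: 0.0
[87, 87, 85, 82, 79, 74, 74, 90, 115, 130, 134, 134, 133, 128, 121, 113, 96, 70, 51, 58, 80, 100, 112, 117, 120, 119, 115, 106, 92, 73, 60, 58, 58, 59, 59, 59, 59, 59, 59, 59, 59, 59, 59, 59, 59, 60, 60, 59, 59, 60, 59, 60, 60, 60, 60, 60, 59, 59, 59, 58, 56, 53, 55, 71, 91, 106, 116, 122, 123, 120, 113, 101, 83, 67, 61, 61, 61, 60, 60, 60, 60, 60, 61, 61, 60, 60, 60, 61, 61, 61, 61, 61, 61, 61, 61, 59, 56, 51, 44, 39, 43, 65, 89, 103, 111, 117, 121, 123, 123, 123, 122, 122, 121]
404.18361203714096 217.54362091644816
```

View pics/c2.png

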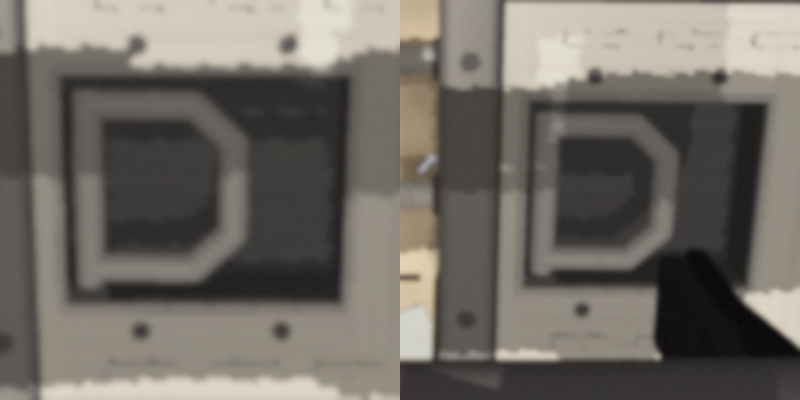

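The crops show the ring's bar at (330,206) in w1 and about (405.4,216.4) in w2, and the pivot bar at (286,206) and (357,216).

Run:
```python
from h import *
a,pa,da=load('w1');b,pb,db=load('w2')
bar=tri([ray(a,330,206),ray(b,405.2,216.4)]);piv=tri([ray(a,286,206),ray(b,357,216.4)])
print('bar',bar,'piv',piv,'onz',onz(a,330,206,.115),onz(b,405.2,216.4,.115),onz(a,286,206,.115),onz(b,357,216.4,.115))
for q in[(330,206),(286,206),(400,150),(345,206),(310,206)]:print(q,dep(a,*q,da[q[1],q[0]]))
# deck outer edges at w1 by gradient
g=cv2.GaussianBlur(cv2.cvtColor(pa,cv2.COLOR_RGB2GRAY),(3,3),0).astype(int)
for r in(140,180,230):print(r,g[r,236:275].tolist(),g[r,445:480].tolist())
c=np.array([278,172,363,172,363,241,278,241]).reshape(4,2)
P=np.array([onz(a,*q,.12) for q in np.array([[64,75],[352,75],[341,303],[68,303]])/3.333+[260,150]-.35]);print(np.round(P,4),P.mean(0))
f=P[1]+P[2]-P[0]-P[3];e=P[0]+P[1]-P[2]-P[3];print(np.arctan2(f[1],f[0]),np.arctan2(-e[0],e[1]),np.linalg.norm(f)/2,np.linalg.norm(e)/2)
print(np.array(readout.sense()['tcp_rot']).round(4).tolist())
```

```text
bar [0.51333391 0.09117043 0.11592539] piv [0.47327551 0.0843162  0.11626785] onz [0.51342875 0.09066533 0.115     ] [0.51360069 0.09113973 0.115     ] [0.47322382 0.08377259 0.115     ] [0.4734861  0.08406571 0.115     ]
(330, 206) [0.51307147 0.09185    0.11904087]
(286, 206) [0.4733779  0.08493833 0.11869513]
(400, 150) [0.56428669 0.15269093 0.1194059 ]
(345, 206) [0.53017436 0.08647582 0.09210477]
(310, 206) [0.49584736 0.08041868 0.09154112]
140 [195, 193, 191, 190, 188, 186, 180, 167, 148, 133, 132, 138, 144, 147, 148, 149, 150, 151, 151, 151, 152, 153, 154, 154, 153, 149, 141, 127, 112, 109, 131, 169, 197, 208, 211, 211, 212, 213, 213] [213, 212, 205, 186, 156, 134, 130, 138, 147, 153, 156, 156, 155, 154, 153, 152, 151, 149, 148, 148, 147, 145, 143, 143, 152, 173, 194, 206, 210, 210, 209, 209, 207, 205, 203]
180 [149, 149, 149, 149, 149, 149, 149, 148, 147, 141, 129, 115, 102, 88, 77, 71, 69, 69, 69, 69, 70, 70, 70, 70, 70, 70, 70, 69, 67, 64, 63, 66, 77, 92, 103, 107, 109, 109, 107] [88, 76, 73, 75, 77, 78, 78, 78, 78, 79, 80, 82, 84, 88, 98, 112, 124, 128, 129, 137, 161, 190, 207, 211, 212, 212, 213, 213, 213, 213, 212, 211, 209, 206, 203]
230 [148, 150, 151, 151, 150, 150, 151, 153, 154, 155, 155, 152, 142, 123, 101, 89, 87, 89, 90, 91, 91, 92, 92, 92, 92, 92, 92, 93, 92, 90, 87, 82, 79, 82, 97, 118, 134, 140, 140] [90, 91, 90, 90, 89, 89, 90, 95, 107, 123, 135, 140, 141, 149, 170, 195, 210, 214, 215, 215, 215, 215, 215, 215, 214, 214, 213, 213, 212, 212, 211, 210, 210, 209, 208]
[[0.4627 0.1153 0.12  ]
 [0.5382 0.1283 0.12  ]
 [0.5487 0.0638 0.12  ]
 [0.4728 0.0508 0.12  ]] [0.50558824 0.0895507  0.12      ]
0.16977353699973985 0.15836515437258164 0.07684778362237796 0.06535848397610972
[[-0.1724, 0.985, 0.0006], [0.985, 0.1724, 0.0006], [0.0005, 0.0007, -1.0]]
```

```bash
python3 drive.py '[{"pos": [-0.0082,0.0356,0],"rot": [0,0,0.005]},{"pos": [-0.0082,0.0356,0]},{"pos": [0,0,0.03]},{"pos": [0,0,0.03]},{"pos": [0,0,0.03]}]' .276
python3 drive.py '[{},{}]'
python3 - <<'E'
from h import *
from go import delta
c,s=np.cos(.168),np.sin(.168);R=np.array([[-s,c,0],[c,s,0],[0,0,-1]])
print(delta([.5118,.0907,.107],R))
m,p,d=shot('wrist','w3.png')
E
```

```text
time_s: 3.25
eef_pos: [0.5166, 0.0912, 0.1504]
tcp_rot: [[-0.167, 0.986, 0.004], [0.986, 0.167, 0.0], [-0.0, 0.004, -1.0]]
contact_force: [0.2, 0.0, -0.8]
width: 0.709
grasp_force: 0.0
time_s: 3.42
eef_pos: [0.5142, 0.0909, 0.1502]
tcp_rot: [[-0.166, 0.986, -0.001], [0.986, 0.166, -0.001], [-0.001, -0.001, -1.0]]
contact_force: [0.9, 0.4, 0.4]
width: 0.557
grasp_force: 0.0
(array([ 0.0002, -0.0024,  0.0432]), array([-0.0015,  0.0009, -0.0011]))
```

View pics/w3.png

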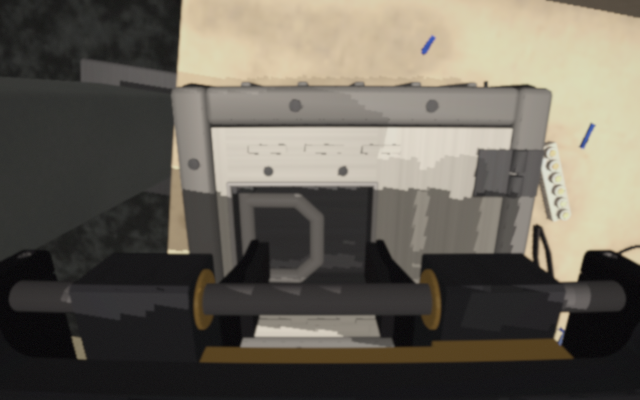

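The wrist view shows the fingers either side of the bar, which is at (318,235), with the hinge side at right. They are still closing to the set gap, so I wait and then go down.

```bash
python3 drive.py '[{"pos": [0,-0.0024,0]},{},{},{}]'
python3 drive.py '[{"pos": [0,0,0.015]},{"pos": [0,0,0.015]},{"pos": [0,0,0.013]},{},{}]'
```

```text
time_s: 3.8
eef_pos: [0.5119, 0.0908, 0.1517]
tcp_rot: [[-0.166, 0.986, 0.002], [0.986, 0.166, 0.001], [0.001, 0.002, -1.0]]
contact_force: [0.6, -0.3, 0.1]
width: 0.291
grasp_force: 0.0
time_s: 4.22
eef_pos: [0.5111, 0.0905, 0.1076]
tcp_rot: [[-0.165, 0.986, -0.001], [0.986, 0.165, -0.0], [-0.0, -0.001, -1.0]]
contact_force: [0.5, -0.3, 0.3]
width: 0.277
grasp_force: 0.0
```

```bash
python3 drive.py '[{},{},{},{},{}]' 0
```

```text
time_s: 4.63
eef_pos: [0.5139, 0.091, 0.1088]
tcp_rot: [[-0.165, 0.986, 0.006], [0.986, 0.165, 0.001], [0.0, 0.006, -1.0]]
contact_force: [4.8, 1.4, 1.8]
width: 0.08
grasp_force: 30.0
```

```bash
python3 drive.py '[{"pos": [0,0,-0.0124]},{"pos": [0,-0.0057,-0.0112]},{"pos": [0,-0.0088,-0.0088]},{"pos": [0,-0.0112,-0.0057]},{"pos": [0,-0.0124,-0.002]}]'
python3 drive.py '[{},{}]'
python3 - <<'E'
from h import *
m,p,d=shot('scene','s2.png')
cv2.imwrite('pics/c3.png',cv2.resize(p[120:260,190:350],None,fx=4,fy=4,interpolation=2)[:,:,::-1])
E
```

```text
time_s: 5.05
eef_pos: [0.4785, 0.0852, 0.1507]
tcp_rot: [[-0.165, 0.986, 0.012], [0.986, 0.165, 0.003], [0.001, 0.012, -1.0]]
contact_force: [5.2, 0.9, 3.5]
width: 0.077
grasp_force: 30.0
time_s: 5.22
eef_pos: [0.4762, 0.0849, 0.1506]
tcp_rot: [[-0.165, 0.986, 0.007], [0.986, 0.165, 0.003], [0.002, 0.007, -1.0]]
contact_force: [-0.3, 0.4, 13.2]
width: 0.079
grasp_force: 30.0
```

View pics/c3.png

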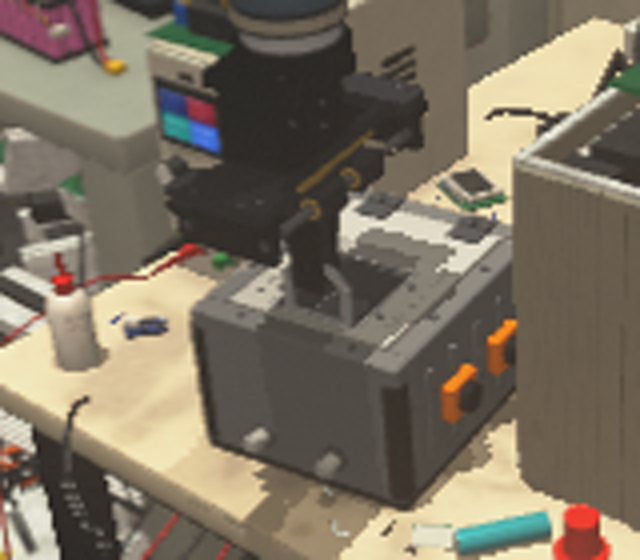

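The crop shows the ring standing upright in the fingers at (320,295) with the hatch still shut. Now I'll compute the lift arc.

Run:
```python
import numpy as np
f=np.arange(0,1.61,.1);x=-148*np.cos(f)+35*np.sin(f);z=148*np.sin(f)+35*np.cos(f)
for i in range(16):print(round(f[i+1],1),round(x[i+1]-x[i],1),round(-(z[i+1]-z[i]),1))
```

```text
0.1 4.2 -14.6
0.2 5.7 -14.1
0.3 7.0 -13.5
0.4 8.4 -12.7
0.5 9.6 -11.8
0.6 10.7 -10.8
0.7 11.7 -9.7
0.8 12.6 -8.4
0.9 13.4 -7.1
1.0 14.1 -5.8
1.1 14.6 -4.3
1.2 14.9 -2.8
1.3 15.1 -1.3
1.4 15.2 0.2
1.5 15.1 1.7
1.6 14.9 3.2
```

```bash
python3 drive.py '[{"pos": [0,0.0042,-0.0166]},{"pos": [0,0.0057,-0.0151]},{"pos": [0,0.007,-0.0135]},{"pos": [0,0.0084,-0.0127]},{"pos": [0,0.0096,-0.0118]}]'
python3 drive.py '[{}]'
```

```text
time_s: 5.68
eef_pos: [0.5031, 0.0894, 0.2158]
tcp_rot: [[-0.165, 0.986, -0.012], [0.986, 0.165, -0.002], [0.0, -0.012, -1.0]]
contact_force: [-5.5, -0.2, -3.7]
width: 0.077
grasp_force: 30.0
time_s: 5.77
eef_pos: [0.5067, 0.09, 0.2178]
tcp_rot: [[-0.165, 0.986, -0.005], [0.986, 0.165, -0.0], [0.001, -0.005, -1.0]]
contact_force: [-3.7, 1.2, 1.8]
width: 0.079
grasp_force: 30.0
```

```bash
python3 drive.py '[{"pos": [0,0.0107,-0.0108]},{"pos": [0,0.0117,-0.0097]},{"pos": [0,0.0126,-0.0084]},{"pos": [0,0.0134,-0.0071]},{"pos": [0,0.0141,-0.0058]}]'
python3 drive.py '[{}]'
python3 drive.py '[{"pos": [0,0.0146,-0.0043]},{"pos": [0,0.0149,-0.0028]},{"pos": [0,0.0151,-0.0013]},{"pos": [0,0.0152,0]},{}]'
python3 - <<'E'
from h import *
shot('scene','s3.png');m,p,d=shot('top','t3.png')
E
```

```text
time_s: 6.18
eef_pos: [0.5662, 0.1, 0.2578]
tcp_rot: [[-0.165, 0.986, -0.01], [0.986, 0.165, -0.001], [0.001, -0.01, -1.0]]
contact_force: [-6.7, 0.1, 1.1]
width: 0.077
grasp_force: 30.0
time_s: 6.27
eef_pos: [0.5698, 0.1007, 0.259]
tcp_rot: [[-0.165, 0.986, -0.002], [0.986, 0.165, -0.0], [0.0, -0.002, -1.0]]
contact_force: [-2.0, 1.2, 4.5]
width: 0.081
grasp_force: 30.0
time_s: 6.68
eef_pos: [0.6298, 0.1107, 0.267]
tcp_rot: [[-0.166, 0.986, 0.001], [0.986, 0.166, -0.0], [-0.0, 0.001, -1.0]]
contact_force: [1.5, 1.7, 3.5]
width: 0.079
grasp_force: 30.0
```

Run:
```python
from h import *
_,p,_=load('s3');_,q,_=load('t3')
a=cv2.resize(p[80:280,200:360],(400,500),interpolation=2);b=cv2.resize(q[130:255,215:315],(400,500),interpolation=2)
cv2.imwrite('pics/c4.png',np.hstack([a,b])[:,:,::-1])
```

```text
(no output)
```

View pics/c4.png

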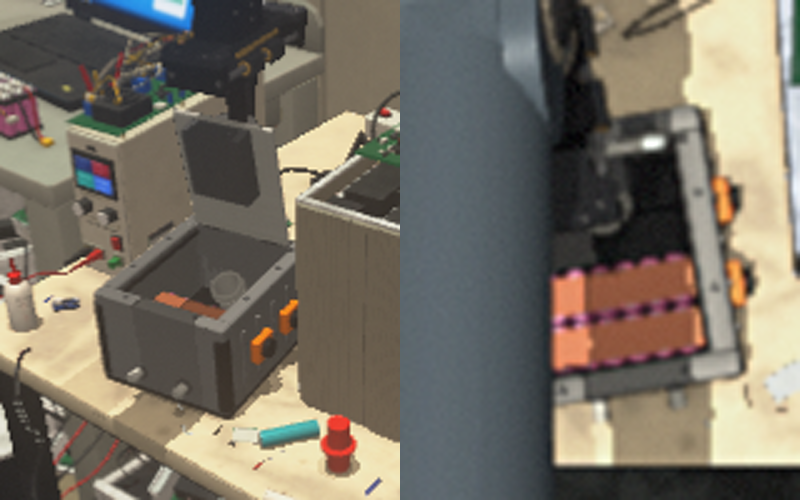

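The crop shows the hatch nearly upright, with the neck's mouth visible at (226,287) in the crop. I push on to the stop while watching the force.

```bash
python3 drive.py '[{"pos": [0,0.0151,0.0017]},{},{}]'
python3 drive.py '[{"pos": [0,0.006,0.001]},{},{}]'
python3 drive.py '[{"pos": [0,0.005,0]},{},{}]'
```

```text
time_s: 7.03
eef_pos: [0.6436, 0.113, 0.2661]
tcp_rot: [[-0.165, 0.986, 0.002], [0.986, 0.165, 0.001], [0.001, 0.002, -1.0]]
contact_force: [0.1, 1.9, 2.3]
width: 0.08
grasp_force: 30.0
time_s: 7.28
eef_pos: [0.6446, 0.1131, 0.2635]
tcp_rot: [[-0.165, 0.986, -0.012], [0.986, 0.165, -0.001], [0.001, -0.012, -1.0]]
contact_force: [-9.0, 0.4, 3.8]
width: 0.08
grasp_force: 30.0
time_s: 7.53
eef_pos: [0.6446, 0.1131, 0.2619]
tcp_rot: [[-0.165, 0.986, -0.025], [0.986, 0.165, -0.002], [0.002, -0.025, -1.0]]
contact_force: [-21.0, -1.4, 5.2]
width: 0.072
grasp_force: 30.0
```

```bash
python3 drive.py '[{"pos": [0,-0.004,0]},{"pos": [0,-0.005,0]},{}]'
python3 drive.py '[{},{},{},{}]' .25
python3 drive.py '[{"pos": [0,0,-0.015]},{"pos": [0,0,-0.02]},{"pos": [0,0,-0.02]},{"pos": [0,0,-0.02]},{}]'
```

```text
time_s: 7.78
eef_pos: [0.6438, 0.113, 0.2646]
tcp_rot: [[-0.165, 0.986, -0.002], [0.986, 0.165, 0.001], [0.001, -0.002, -1.0]]
contact_force: [-4.4, -0.2, 0.8]
width: 0.077
grasp_force: 30.0
time_s: 8.12
eef_pos: [0.6462, 0.1125, 0.2649]
tcp_rot: [[-0.165, 0.986, 0.001], [0.986, 0.165, -0.001], [-0.001, 0.001, -1.0]]
contact_force: [0.4, 0.4, 0.5]
width: 0.229
grasp_force: 0.0
time_s: 8.53
eef_pos: [0.648, 0.1126, 0.3445]
tcp_rot: [[-0.165, 0.986, 0.009], [0.986, 0.165, 0.001], [-0.0, 0.009, -1.0]]
contact_force: [-0.6, 0.0, 1.2]
width: 0.25
grasp_force: 0.0
```

```bash
python3 drive.py '[{"pos": [0,-0.035,0]},{"pos": [0,-0.035,0]},{"pos": [0,-0.035,0]},{"pos": [0,-0.035,0]},{"pos": [0,-0.035,0]}]'
for i in 1 2; do python3 drive.py '[{"rot": [0,0,-0.12]},{"rot": [0,0,-0.12]},{"rot": [0,0,-0.12]},{"rot": [0,0,-0.12]},{"rot": [0,0,-0.12]}]' 0.6 >/dev/null; done
python3 drive.py '[{"rot": [0,0,-0.12]},{"rot": [0,0,-0.12]},{"rot": [0,0,-0.13]},{},{}]'
python3 - <<'E'
from h import *
print(np.round(readout.sense()['joint_positions'],2))
m,p,d=shot('wrist','w4.png')
E
python3 drive.py '[{"pos": [0.01,-0.04,0]},{"pos": [0.01,-0.04,0]},{},{}]'
python3 - <<'E'
from h import *
m,p,d=shot('wrist','w5.png')
_,q,_=load('w4')
cv2.imwrite('pics/c5.png',np.vstack([q[:270],p[:300]])[:,:,::-1])
E
```

```text
time_s: 8.95
eef_pos: [0.4715, 0.0835, 0.339]
tcp_rot: [[-0.165, 0.986, -0.0], [0.986, 0.165, -0.001], [-0.001, -0.0, -1.0]]
contact_force: [0.7, 0.6, 1.0]
width: 0.249
grasp_force: 0.0
time_s: 10.2
eef_pos: [0.473, 0.0839, 0.3395]
tcp_rot: [[-0.988, -0.156, -0.0], [-0.156, 0.988, -0.0], [0.0, -0.0, -1.0]]
contact_force: [0.4, -0.2, 0.2]
width: 0.595
grasp_force: 0.0
[-0.64  0.05  0.4   1.84 -0.02  1.25  1.49]
time_s: 10.58
eef_pos: [0.4659, -0.0005, 0.34]
tcp_rot: [[-0.988, -0.152, 0.001], [-0.152, 0.988, 0.001], [-0.001, 0.0, -1.0]]
contact_force: [0.3, 1.0, -0.1]
width: 0.597
grasp_force: 0.0
```

View pics/c5.png

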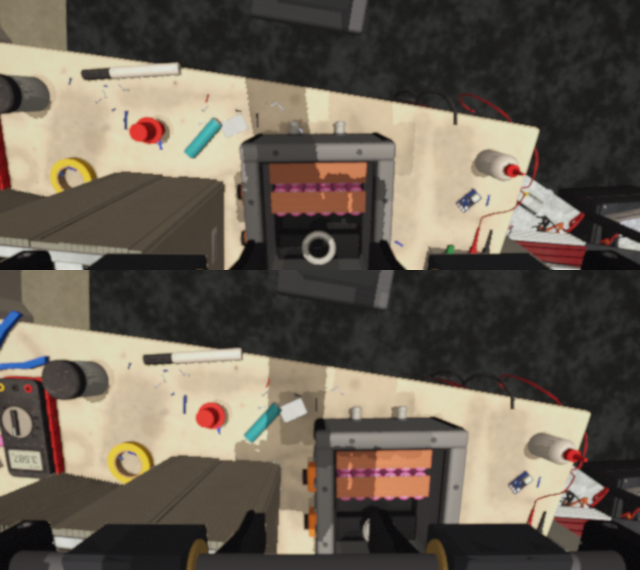

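The top half (w4) shows the neck rim at (318,247), the open box, and the bung at (148,130). The bottom half (w5) shows the bung at (211,145), with the neck partly hidden at (368,255). Now I'll measure both.

Run:
```python
from h import *
shot('scene','s4.png');shot('top','t4.png')
def bl(f,u0,u1,v0,v1):
    m,p,d=load(f);h=cv2.cvtColor(p,cv2.COLOR_RGB2HSV)
    k=(((h[...,0]<7)|(h[...,0]>173))&(h[...,1]>130)&(h[...,2]>60));w=np.zeros_like(k);w[v0:v1,u0:u1]=1;k&=w
    v,u=np.nonzero(k);P=np.array([dep(m,a,b,d[b,a]) for a,b in zip(u,v)])
    return m,u,v,P
rays=[]
for f,r in(('w4',(120,175,105,155)),('w5',(185,240,120,170)),('t4',(335,355,205,230)),('s4',(320,350,240,275))):
    m,u,v,P=bl(f,*r)
    t=P[:,2]>.053;print(f,len(u),'top z',np.percentile(P[:,2],[5,50,95]).round(4),'grip top',P[t].mean(0).round(4),t.sum(),'px',u[t].mean(),v[t].mean())
    if f!='s4':rays.append(ray(m,u[t].mean(),v[t].mean()))
    c=(P[:,2]>.026)&(P[:,2]<.038);print('   collar',((P[c].max(0)+P[c].min(0))/2).round(4),P[c].mean(0).round(4))
print('tri grip top',tri(rays[:2]),tri(rays))
# neck
m,p,d=load('w4')
g=p[225:270,290:345]
cv2.imwrite('pics/n1.png',cv2.resize(g[:,:,::-1],None,fx=7,fy=7,interpolation=2))
s,q,e=load('s4')
cv2.imwrite('pics/n2.png',np.hstack([cv2.resize(g,(400,327),interpolation=2),cv2.resize(q[175:216,265:315],(400,327),interpolation=2)])[:,:,::-1])
print(proj(s,np.array([.576,.1015,.074])),proj(m,np.array([.576,.1015,.074])))
```

```text
w4 693 top z [0.013  0.0442 0.0604] grip top [ 0.4646 -0.1402  0.0619] 288 px 139.09722222222223 131.69097222222223
   collar [ 0.4655 -0.1419  0.0321] [ 0.4635 -0.1369  0.0317]
w5 596 top z [0.0302 0.0495 0.0604] grip top [ 0.4642 -0.141   0.0637] 279 px 204.9820788530466 147.7168458781362
   collar [ 0.4657 -0.1422  0.0327] [ 0.4621 -0.1368  0.0317]
t4 98 top z [0.0285 0.0545 0.0628] grip top [ 0.4657 -0.143   0.0597] 50 px 346.4 218.4
   collar [ 0.467  -0.1412  0.032 ] [ 0.4667 -0.1381  0.0315]
s4 220 top z [0.0067 0.0345 0.0611] grip top [ 0.4651 -0.1463  0.0593] 61 px 335.0327868852459 249.70491803278688
   collar [ 0.4657 -0.1445  0.033 ] [ 0.461  -0.1489  0.0329]
tri grip top [ 0.46570374 -0.14376705  0.05441254] [ 0.46565222 -0.14351556  0.05495733]
(np.float64(289.5676766455163), np.float64(193.61191675685015)) (np.float64(318.30473612950016), np.float64(246.95668150401372))
```

View pics/n2.png

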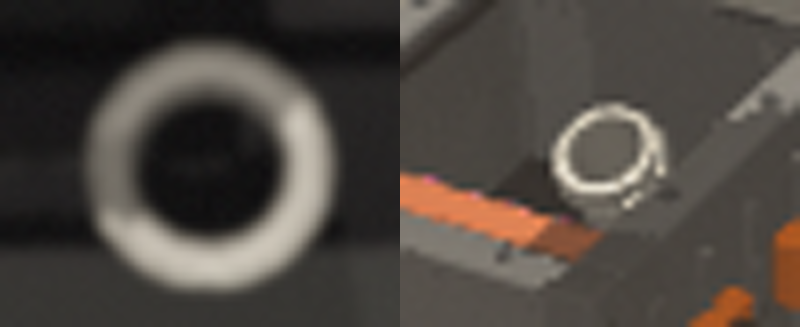

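The crop shows the neck rim centre at w4 (318.4,247.2) and scene (290.0,193.4). Both are within 0.5 px of the expected (0.576, 0.1015, 0.074). The bung stands at (0.466,-0.142), so I'll go and pick it.

```bash
python3 drive.py '[{"pos": [0.0054,-0.035,0.02]},{"pos": [0.0054,-0.035,0.02]},{"pos": [0.0054,-0.035,0.02]},{"pos": [0.0054,-0.035,0.02]},{"pos": [0,0,0.03]}]' .5
python3 drive.py '[{"pos": [0,0,0.03]},{"pos": [0,0,0.03]},{"pos": [0,0,0.03]},{},{}]'
python3 - <<'E'
from h import *
from go import delta
a,_,_=load('w4');s,_,_=load('s4')
print('neck',tri([ray(a,318.4,247.2),ray(s,290,193.4)]))
c,t=np.cos(.166),np.sin(.166);R=np.array([[-c,-t,0],[-t,c,0],[0,0,-1]])
print(delta([.466,-.142,.044],R))
m,p,d=shot('wrist','w6.png');h=cv2.cvtColor(p,cv2.COLOR_RGB2HSV)
k=(((h[...,0]<7)|(h[...,0]>173))&(h[...,1]>130)&(h[...,2]>60)).astype(np.uint8)
n,l,st,ce=cv2.connectedComponentsWithStats(k)
for i in range(1,n):
    if st[i,4]>150:
        v,u=np.nonzero(l==i);P=np.array([dep(m,x,y,d[y,x]) for x,y in zip(u,v)]);q=P[:,2]
        print(st[i],ce[i]);
        for lo,hi in((.055,.066),(.028,.036)):
            w=(q>lo)&(q<hi)
            if w.sum():print(lo,P[w].mean(0).round(4),((P[w].max(0)+P[w].min(0))/2).round(4),w.sum())
E
```

```text
time_s: 11.15
eef_pos: [0.468, -0.1461, 0.2308]
tcp_rot: [[-0.988, -0.152, 0.005], [-0.152, 0.988, -0.004], [-0.004, -0.005, -1.0]]
contact_force: [0.4, -0.2, -0.3]
width: 0.508
grasp_force: 0.0
time_s: 11.57
eef_pos: [0.4666, -0.1386, 0.1389]
tcp_rot: [[-0.987, -0.161, -0.004], [-0.161, 0.987, 0.0], [0.004, 0.001, -1.0]]
contact_force: [0.1, 0.0, 0.1]
width: 0.496
grasp_force: 0.0
neck [0.57688165 0.10133666 0.07404012]
(array([ 0.0008, -0.0033,  0.0949]), array([ 0.0007, -0.0036, -0.0044]))
[  28  168   33  113 1563] [ 44.08189379 217.61420345]
0.055 [ 0.4623 -0.3376  0.0658] [ 0.4623 -0.3376  0.0658] 1
[ 288  181   46   49 1708] [310.5087822 204.5234192]
0.055 [ 0.4653 -0.1444  0.0593] [ 0.4659 -0.1444  0.0583] 831
0.028 [ 0.4593 -0.1447  0.0316] [ 0.4633 -0.1443  0.0319] 675
```

```bash
python3 drive.py '[{"pos": [0.0006,-0.0044,0.024],"rot": [0,0,-0.005]},{"pos": [0,0,0.024]},{"pos": [0,0,0.024]},{"pos": [0,0,0.022]},{}]'
python3 drive.py '[{},{},{},{},{}]' 0
python3 drive.py '[{},{}]'
```

```text
time_s: 12.03
eef_pos: [0.4669, -0.1431, 0.0448]
tcp_rot: [[-0.986, -0.166, -0.002], [-0.166, 0.986, 0.001], [0.002, 0.001, -1.0]]
contact_force: [-0.2, 0.3, 0.1]
width: 0.5
grasp_force: 0.0
time_s: 12.45
eef_pos: [0.4684, -0.1442, 0.0472]
tcp_rot: [[-0.986, -0.165, 0.003], [-0.165, 0.986, -0.0], [-0.003, -0.001, -1.0]]
contact_force: [-0.8, 0.0, 6.3]
width: 0.257
grasp_force: 30.0
time_s: 12.62
eef_pos: [0.4685, -0.1442, 0.0472]
tcp_rot: [[-0.986, -0.165, 0.003], [-0.165, 0.986, 0.0], [-0.003, -0.0, -1.0]]
contact_force: [-1.1, 1.4, 7.6]
width: 0.257
grasp_force: 30.0
```

```bash
python3 drive.py '[{"pos": [0.004,0,-0.038]},{"pos": [0.004,0,-0.038]},{"pos": [0.004,0,-0.038]},{"pos": [0.004,0,-0.038]},{}]'
python3 drive.py '[{"pos": [-0.0062,0.037,-0.009]},{"pos": [-0.0062,0.037,-0.009]},{"pos": [-0.0062,0.037,-0.009]},{"pos": [-0.0062,0.037,-0.009]},{"pos": [-0.0062,0.037,-0.009]}]'
python3 drive.py '[{"pos": [-0.0062,0.037,-0.009]},{"rot": [0,-0.1175,0]},{"rot": [0,-0.1175,0]},{"rot": [0,-0.1175,0]},{"rot": [0,-0.1175,0]}]'
python3 drive.py '[{},{}]'
cat > tgt.py <<'E'
from h import *
from go import delta
n=np.array([-np.sin(.47)*.9862,-np.sin(.47)*.1655,np.cos(.47)])
y=np.array([-.1655,.9862,0]);R=np.c_[np.cross(y,-n),y,-n];M=np.array([.5765,.1014,.074])
E
python3 - <<'E'
from tgt import *
s=readout.sense();print(s['joint_positions'].__class__,np.round(s['joint_positions'],2),np.round(s['tcp_rot'],3).tolist())
print(delta(M+n*.2,R))
# bung in hand, tool frame
for c in('wrist','scene'):
    m,p,d=shot(c,'g_%s.png'%c);h=cv2.cvtColor(p,cv2.COLOR_RGB2HSV)
    k=(((h[...,0]<7)|(h[...,0]>173))&(h[...,1]>130)&(h[...,2]>50)).astype(np.uint8)
    N,l,st,ce=cv2.connectedComponentsWithStats(k)
    for i in range(1,N):
        if st[i,4]>60:
            v,u=np.nonzero(l==i);P=np.array([dep(m,a,b,d[b,a]) for a,b in zip(u,v)])
            T=(P-s['eef_pos'])@np.array(s['tcp_rot'])
            if np.linalg.norm(np.median(T,0))<.08: print(c,st[i],'tool frame pct',np.percentile(T,[2,50,98],axis=0).round(4).tolist())
E
```

```text
time_s: 13.03
eef_pos: [0.4547, -0.1487, 0.2046]
tcp_rot: [[-0.986, -0.163, 0.013], [-0.163, 0.987, -0.0], [-0.013, -0.003, -1.0]]
contact_force: [1.5, 0.9, 0.6]
width: 0.257
grasp_force: 29.9
time_s: 13.45
eef_pos: [0.4508, 0.0424, 0.2435]
tcp_rot: [[-0.986, -0.164, 0.0], [-0.164, 0.986, 0.001], [-0.001, 0.001, -1.0]]
contact_force: [0.9, -0.4, -0.5]
width: 0.258
grasp_force: 29.9
time_s: 13.87
eef_pos: [0.4513, 0.079, 0.2525]
tcp_rot: [[-0.876, -0.166, 0.452], [-0.146, 0.986, 0.078], [-0.459, 0.002, -0.889]]
contact_force: [0.5, -0.6, -0.6]
width: 0.258
grasp_force: 29.9
time_s: 14.03
eef_pos: [0.4501, 0.0778, 0.2514]
tcp_rot: [[-0.881, -0.165, 0.444], [-0.147, 0.986, 0.075], [-0.45, 0.0, -0.893]]
contact_force: [1.5, -0.3, 0.3]
width: 0.26
grasp_force: 29.9
<class 'numpy.ndarray'> [-0.71 -0.16  0.36  2.31  0.27  0.54  1.2 ] [[-0.881, -0.165, 0.444], [-0.147, 0.986, 0.075], [-0.45, 0.0, -0.893]]
(array([-0.0343,  0.0024,  0.0163]), array([ 0.    , -0.003 , -0.0009]))
wrist [ 284  214   67   71 3433] tool frame pct [[-0.0002, -0.0142, -0.0745], [0.0112, -0.0006, -0.0048], [0.0338, 0.0134, 0.0188]]
scene [255 157  15  16 128] tool frame pct [[-0.0069, -0.0183, -0.0137], [0.0073, -0.0067, 0.015], [0.015, 0.0124, 0.0437]]
```

```bash
python3 drive.py '[{"pos": [-0.036,0.0024,0.006],"rot": [0,-0.003,0]},{"pos": [0,0,0.035]},{"pos": [0,0,0.035]},{"pos": [0,0,0.035]},{"pos": [0,0,0.033]}]'
python3 drive.py '[{},{}]'
cat > chk.py <<'E'
from tgt import *
from scipy.optimize import least_squares
s=readout.sense();Rt=np.array(s['tcp_rot']);e=s['eef_pos'];dl=delta(M,R);print('mouth in tool',dl)
def prof(a): return np.where(a<0,9,np.where(a<28,11+2.5*a/28,np.where(a<32,18.5,12)))
for c in('wrist','scene'):
    m,p,d=shot(c);h=cv2.cvtColor(p,cv2.COLOR_RGB2HSV)
    k=(((h[...,0]<7)|(h[...,0]>173))&(h[...,1]>150)&(h[...,2]>60))
    v,u=np.nonzero(k);P=np.array([dep(m,a,b,d[b,a]) for a,b in zip(u,v)]);T=(P-e)@Rt*1000
    T=T[(abs(T[:,0])<25)&(abs(T[:,1])<25)&(T[:,2]>-14)&(T[:,2]<55)]
    print(c,len(T))
    for a in range(-12,50,6):
        q=T[(T[:,2]>=a)&(T[:,2]<a+6)]
        if len(q)>5:print(a,'x',np.percentile(q[:,0],[5,95]).round(1),'y',np.percentile(q[:,1],[3,97]).round(1),len(q))
E
python3 chk.py
```

```text
time_s: 14.55
eef_pos: [0.5443, 0.097, 0.1485]
tcp_rot: [[-0.881, -0.166, 0.444], [-0.147, 0.986, 0.076], [-0.45, 0.001, -0.893]]
contact_force: [0.1, 1.0, -1.6]
width: 0.258
grasp_force: 29.9
time_s: 14.72
eef_pos: [0.5433, 0.0971, 0.1503]
tcp_rot: [[-0.881, -0.166, 0.444], [-0.147, 0.986, 0.076], [-0.45, 0.002, -0.893]]
contact_force: [-0.1, -0.0, 0.3]
width: 0.26
grasp_force: 29.9
mouth in tool (array([ 0.0045, -0.0014,  0.0832]), array([ 0.0018, -0.0027, -0.0006]))
wrist 3234
-12 x [ 0.2 13.8] y [-11.5  10.2] 574
-6 x [ 7.3 14. ] y [-11.   10.3] 230
0 x [ 7.4 14. ] y [-10.9  10.2] 206
6 x [ 7.5 14. ] y [-12.   10.4] 205
12 x [ 8.  19.7] y [-15.2  14.4] 1005
18 x [12.8 20.3] y [-6.5 14.2] 19
36 x [12.8 13.8] y [-2.7  4.5] 16
42 x [11.5 13.3] y [-5.7  5.8] 24
scene 80
-6 x [ 7.4 12.7] y [-9.  -0.2] 8
6 x [ 8.4 16.6] y [-10.6   2.7] 8
12 x [-5.1 16.2] y [-18.3  12.5] 30
30 x [ 2.3 12.4] y [-11.2  -1.4] 7
36 x [-2.  10.6] y [-12.1  -0.8] 6
```

```bash
python3 drive.py '[{"pos": [0.0025,-0.001,0.01]},{"pos": [0,0,0.015]},{"pos": [0,0,0.015]},{},{}]'
python3 chk.py | head -1
python3 drive.py '[{"pos": [0,0,0.008]},{"pos": [0,0,0.008]},{}]'
```

```text
time_s: 15.23
eef_pos: [0.5509, 0.0993, 0.1253]
tcp_rot: [[-0.882, -0.168, 0.44], [-0.146, 0.986, 0.083], [-0.448, 0.009, -0.894]]
contact_force: [-0.5, -0.4, 0.4]
width: 0.259
grasp_force: 29.9
mouth in tool (array([ 0.0001, -0.0026,  0.0574]), array([ 0.009 , -0.006 , -0.0018]))
time_s: 15.58
eef_pos: [0.5576, 0.1003, 0.1099]
tcp_rot: [[-0.883, -0.167, 0.439], [-0.146, 0.986, 0.082], [-0.446, 0.009, -0.895]]
contact_force: [-0.2, -0.9, -0.2]
width: 0.261
grasp_force: 29.9
```

```bash
python3 -c "
from tgt import *
print(delta(M,R),np.round(readout.sense()['joint_positions'],3))"
```

```text
(array([-0.0008, -0.0024,  0.0405]), array([ 0.0085, -0.0075, -0.0021])) [-0.8    0.342  0.635  2.266 -0.951  0.215  2.394]
```

```bash
python3 drive.py '[{"pos": [-0.0028,-0.002,0],"rot": [0.008,-0.007,0]},{},{}]'
python3 -c "
from tgt import *
print(delta(M,R),np.round(readout.sense()['joint_positions'],3))"
python3 drive.py '[{"pos": [0,0,0.006]},{},{}]'
python3 -c "
from tgt import *
print(delta(M,R),np.round(readout.sense()['joint_positions'],3))"
```

```text
time_s: 15.83
eef_pos: [0.5604, 0.0986, 0.1117]
tcp_rot: [[-0.88, -0.164, 0.447], [-0.145, 0.986, 0.076], [-0.453, 0.002, -0.891]]
contact_force: [0.2, 0.5, -0.4]
width: 0.262
grasp_force: 29.9
(array([0.0025, 0.0001, 0.041 ]), array([ 0.0007,  0.0002, -0.0023])) [-0.824  0.346  0.665  2.266 -0.98   0.215  2.421]
time_s: 16.08
eef_pos: [0.5629, 0.0989, 0.1059]
tcp_rot: [[-0.88, -0.163, 0.446], [-0.145, 0.987, 0.075], [-0.452, 0.002, -0.892]]
contact_force: [-0.2, -1.8, -0.1]
width: 0.262
grasp_force: 29.9
(array([0.0021, 0.0002, 0.0347]), array([ 0.0004, -0.0007, -0.0029])) [-0.811  0.361  0.653  2.264 -1.039  0.212  2.476]
```

```bash
python3 drive.py '[{"pos": [-0.002,0,0],"rot": [0,0.05,0]},{"pos": [-0.002,0,0],"rot": [0,0.05,0]},{},{}]'
python3 -c "
from tgt import *
print(delta(M,R),np.round(readout.sense()['joint_positions'],3))"
```

```text
time_s: 16.42
eef_pos: [0.567, 0.0996, 0.1076]
tcp_rot: [[-0.919, -0.164, 0.357], [-0.153, 0.986, 0.059], [-0.362, 0.0, -0.932]]
contact_force: [-0.3, 0.5, 0.1]
width: 0.258
grasp_force: 29.9
(array([0.0031, 0.0002, 0.0349]), array([-0.0006, -0.0992, -0.0015])) [-0.938  0.432  0.845  2.192 -0.88   0.4    2.313]
```

```bash
python3 drive.py '[{"pos": [0,0.0005,0.005]},{"pos": [-0.0005,0,0.005]},{},{}]'
python3 -c "
from tgt import *
print(delta(M,R),np.round(readout.sense()['joint_positions'],3))"
```

```text
time_s: 16.75
eef_pos: [0.57, 0.1003, 0.0977]
tcp_rot: [[-0.921, -0.163, 0.355], [-0.151, 0.987, 0.06], [-0.36, 0.002, -0.933]]
contact_force: [0.6, -0.5, -0.7]
width: 0.261
grasp_force: 29.9
(array([ 0.0024, -0.0001,  0.0245]), array([ 0.0003, -0.1015, -0.0031])) [-0.903  0.448  0.806  2.19  -0.911  0.386  2.339]
```

```bash
python3 drive.py '[{"pos": [0,0,0.002]},{"pos": [-0.0005,0,0.002]},{},{}]'
python3 drive.py '[{"pos": [0,0,0.002]},{}]'
python3 -c "
from tgt import *
print(delta(M,R),np.round(readout.sense()['joint_positions'],3))"
```

```text
time_s: 17.08
eef_pos: [0.5723, 0.1007, 0.0947]
tcp_rot: [[-0.92, -0.163, 0.356], [-0.152, 0.987, 0.06], [-0.361, 0.001, -0.933]]
contact_force: [-1.5, -0.0, 1.2]
width: 0.257
grasp_force: 29.9
time_s: 17.25
eef_pos: [0.5723, 0.101, 0.093]
tcp_rot: [[-0.921, -0.164, 0.355], [-0.152, 0.987, 0.061], [-0.36, 0.003, -0.933]]
contact_force: [-8.3, -1.0, 11.8]
width: 0.257
grasp_force: 30.1
(array([ 0.0029, -0.0003,  0.0193]), array([ 0.0016, -0.1018, -0.0029])) [-0.885  0.456  0.785  2.187 -0.927  0.379  2.354]
```

```bash
python3 drive.py '[{},{},{},{}]' .48
python3 drive.py '[{"pos": [0,0,-0.01]},{"pos": [0,0,-0.02]},{"pos": [0,0,-0.03]},{"pos": [0,0,-0.03]},{}]'
python3 drive.py '[{"pos": [0,0,-0.03]},{"pos": [0.02,0,-0.02]},{},{}]'
cat > seat.py <<'E'
from tgt import *
s=readout.sense();print(np.round(s['joint_positions'],2))
N=np.c_[np.cross(y,n),y,n]  # neck frame
for c in('wrist','scene','top'):
    m,p,d=shot(c,'seat_%s_%d.png'%(c,s['time_s']));h=cv2.cvtColor(p,cv2.COLOR_RGB2HSV)
    k=(((h[...,0]<7)|(h[...,0]>173))&(h[...,1]>150)&(h[...,2]>60))
    v,u=np.nonzero(k);P=np.array([dep(m,a,b,d[b,a]) for a,b in zip(u,v)]);T=(P-M)@N*1000
    g=(abs(T[:,0])<28)&(abs(T[:,1])<28)&(T[:,2]>-15)&(T[:,2]<55);T=T[g];print(c,len(T),'centre px',u[g].mean() if len(T) else 0,v[g].mean() if len(T) else 0)
    if len(T)<10: continue
    for lo,hi in((-8,2),(2,8),(26,40)):
        q=T[(T[:,2]>lo)&(T[:,2]<hi)]
        if len(q)>12:
            A=np.c_[q[:,:2],np.ones(len(q))];co=np.linalg.lstsq(A,q[:,2],rcond=None)[0]
            print(lo,hi,len(q),'x',np.percentile(q[:,0],[2,98]).round(1),'y',np.percentile(q[:,1],[2,98]).round(1),'z',np.percentile(q[:,2],[10,50,90]).round(1),'slope',co.round(2))
E
python3 seat.py
```

```text
time_s: 17.58
eef_pos: [0.5734, 0.1012, 0.0929]
tcp_rot: [[-0.92, -0.164, 0.356], [-0.152, 0.987, 0.06], [-0.361, 0.001, -0.932]]
contact_force: [-0.0, -0.2, -0.5]
width: 0.448
grasp_force: 0.0
time_s: 18.0
eef_pos: [0.5423, 0.0967, 0.1806]
tcp_rot: [[-0.918, -0.165, 0.361], [-0.153, 0.986, 0.063], [-0.367, 0.002, -0.93]]
contact_force: [1.7, 0.3, 0.8]
width: 0.476
grasp_force: 0.0
time_s: 18.33
eef_pos: [0.5154, 0.093, 0.2108]
tcp_rot: [[-0.922, -0.164, 0.35], [-0.152, 0.986, 0.062], [-0.355, 0.004, -0.935]]
contact_force: [-0.1, 0.6, 0.2]
width: 0.483
grasp_force: 0.0
[-1.42  0.16  1.28  2.2  -0.31  0.55  1.8 ]
wrist 1208 centre px 314.3360927152318 202.75082781456953
2 8 472 x [-16.2  15.4] y [-16.9  15.3] z [2.8 3.7 4.6] slope [-0.01  0.    3.68]
26 40 648 x [-10.1  11. ] y [-11.3   9.9] z [30.5 31.5 32.4] slope [3.000e-02 1.000e-02 3.144e+01]
scene 122 centre px 289.3114754098361 190.9672131147541
-8 2 14 x [-10.7  16.9] y [-16.5  15.4] z [0.5 1.4 1.8] slope [0.01 0.   1.15]
2 8 32 x [-14.8  16.6] y [-16.7   9.4] z [2.7 4.4 6.6] slope [0.04 0.01 4.48]
26 40 49 x [-8.3 12.1] y [-12.4  10.1] z [28.  30.8 33.6] slope [-2.000e-02 -5.000e-02  3.082e+01]
top 119 centre px 264.7310924369748 182.2941176470588
-8 2 14 x [-13.3  16.7] y [-15.1  16.8] z [-0.4  0.4  1.9] slope [-0.04  0.03  0.79]
2 8 35 x [-10.3  16.8] y [-13.7  18.9] z [2.6 4.1 6.6] slope [ 0.03 -0.05  4.34]
26 40 49 x [-8.3 11.4] y [-9.4 10.7] z [29.4 31.4 33.7] slope [1.000e-02 1.000e-02 3.157e+01]
```

Run:
```python
from tgt import *
H=np.array([.6192,.109,.12]);ux=np.array([.9862,.1655,0])
m,p,d=load('seat_scene_18')
v,u=np.mgrid[100:220:2,240:340:2];P=np.array([dep(m,a,b,d[b,a]) for a,b in zip(u.ravel(),v.ravel()) if d[b,a]>0])-H
a=P@ux;b=P@y;k=(abs(b)<.064)&(P[:,2]>.02)&(P[:,2]<.17)&(abs(a)<.06)
for lo in(.02,.05,.08,.11,.14):
    q=k&(P[:,2]>lo)&(P[:,2]<lo+.03);print(lo,q.sum(),np.median(a[q]).round(4))
for f,g in(('t4','seat_top_18'),('top0','seat_top_18'),('scene0','seat_scene_18')):
    x=load(f)[1].astype(int);z=load(g)[1].astype(int);w=(abs(x-z).max(2)>60)
    n,l,s,c=cv2.connectedComponentsWithStats(w.astype(np.uint8));print(f,[r.tolist() for r in s[1:] if r[4]>12])
```

```text
0.02 58 -0.0059
0.05 35 -0.0093
0.08 38 -0.0123
0.11 19 -0.0125
0.14 51 -0.0155
t4 [[259, 176, 13, 14, 129], [269, 177, 83, 69, 2618], [288, 179, 5, 10, 36], [295, 179, 3, 6, 15], [281, 193, 6, 5, 20], [219, 194, 44, 162, 2850], [248, 197, 21, 16, 202], [258, 214, 12, 13, 70], [260, 228, 9, 6, 21], [275, 236, 42, 83, 2044], [267, 265, 7, 6, 23], [249, 320, 26, 80, 1537], [270, 321, 10, 30, 152], [301, 320, 33, 26, 504], [278, 346, 40, 54, 1293], [323, 351, 3, 14, 27], [223, 359, 25, 41, 578], [322, 391, 7, 9, 43]]
top0 [[264, 150, 13, 7, 29], [219, 154, 88, 200, 6980], [253, 163, 18, 4, 30], [340, 212, 12, 13, 124], [249, 320, 32, 80, 1567], [285, 320, 24, 14, 192], [233, 354, 6, 5, 15], [222, 357, 26, 43, 647], [296, 391, 12, 9, 56]]
scene0 [[50, 0, 11, 14, 70], [147, 0, 55, 55, 1810], [54, 15, 23, 46, 327], [199, 30, 26, 31, 376], [218, 41, 12, 20, 99], [229, 40, 35, 48, 1199], [74, 67, 15, 22, 121], [216, 68, 11, 13, 78], [237, 88, 24, 10, 54], [85, 93, 10, 14, 68], [247, 101, 7, 6, 16], [254, 105, 12, 4, 19], [228, 108, 60, 61, 1214], [28, 111, 66, 28, 573], [287, 124, 25, 6, 41], [287, 133, 17, 30, 149], [292, 139, 24, 37, 279], [231, 142, 5, 6, 13], [244, 142, 23, 11, 87], [300, 152, 5, 7, 17], [247, 170, 69, 41, 1247], [121, 211, 5, 13, 25], [301, 211, 8, 7, 25], [62, 215, 58, 30, 336], [303, 225, 16, 17, 77], [90, 233, 19, 10, 38], [123, 234, 8, 24, 77], [248, 238, 38, 22, 421], [328, 246, 16, 25, 283], [84, 249, 42, 22, 311], [65, 281, 13, 22, 64], [161, 288, 9, 20, 71], [186, 307, 18, 28, 285]]
```

```bash
python3 -c "
from rig import bot, eyes, job, readout
print(job.finish_job())"
```

```text
the job is handed in; nothing more can be done
None
```

The job is handed in at about 18.5 s: the hatch stands open at about 1.49 rad, the bung is fully home with its collar flat on the neck's rim, the bench items show no sign of being moved, and the robot is touching nothing.

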